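# Bring the crown to the surveyor's rod

### The job

On the dental surveyor, slide the model table across the steel plate by pushing its round steel foot with the fingertips, until the gold crown on the stone cast touches the thin vertical rod and the rod only just gives (a millimetre or so); do not lift or tip the table, touch its tilting head, the cast or the rod with the robot, or bend the rod further. Then press the blue button on the corner of the plate all the way down, to switch on the locking magnet, and let it go. Leave the crown at the rod and everything else on the bench where it is.

Things in the scene. Friction and masses are not known exactly. Their poses are not given: they have to be found in the camera images.
- surveyor: Fixed dental surveyor. Steel plate 270 (x) x 290 (y) x 14 mm on the bench; origin at the centre of its underside, z up, x towards the column at x = +115 mm (22 mm thick, 259 mm high). A cross arm 194 to 216 mm up runs from the column back to the spindle head above the rod (28 mm across, 182 to 228 mm up; knob to 266 mm). Position and turn about z vary
- rod_axis (a point): Point on the axis of the undeflected rod at the height where the crown meets it, 65 mm above the bench; in the surveyor's frame x = 45 mm, y = 0. It is fixed to the surveyor and does not follow the rod when that bends
- rod: Thin vertical steel analysing rod, 3 mm diameter, hanging from the chuck (18 mm across, its lower end 124 mm above the bench) down to 61 mm above the bench. Springy like a thin wire: it gives sideways about 1 mm per newton at its tip and springs back. Origin at its top, 126 mm above the bench
- table_foot: Round steel foot of the loose model table, 90 mm diameter, 18 mm high: the part to push, too wide to grip. It carries the head and cast (0.5 to 0.8 kg in all) and slides on the plate with dry friction, 4 to 9 N, staying where it is left. Origin at the centre of its underside (14 mm above the bench), z up, x from the middle through the crown
- table_head: Tilting head of the model table, fixed on the foot: a pedestal 24 mm thick (40 mm at its collar), an aluminium disc 72 mm in diameter with its top 34 mm above the foot's underside, and three dark clamps reaching 40 mm out from the middle and 42 mm up. Not to be touched by the robot. Origin and axes as those of the foot
- cast: Beige stone cast of a dental arch clamped fast on the head of the model table, about 65 mm across and reaching 56 mm above the foot's underside (70 mm above the bench), nowhere outside the foot's outline. Not to be touched by the robot. Origin at its underside, on the foot's axis, 34 mm above the foot's underside
- crown (a point): On the axis of the gold crown, 65 mm above the bench: a round tooth 11 mm in diameter on the outer side of the arch, 29 mm from the foot's axis along the table's x. It touches the unbent rod when this point is 7 mm horizontally from rod_axis (5.5 mm crown + 1.5 mm rod radius). Neighbouring teeth are 8 mm thick and stand a little farther in
- lock (a joint): Travel of the blue push button: 0 up, 0.005 m fully down; spring return, about 4 N when fully down
- lock_top (a point): Centre of the top of the blue button (24 mm diameter, on a black housing), 35 mm above the bench, on the robot-side right corner of the plate at x = -105, y = -115 mm in the surveyor's frame; it is pressed straight down
- tool_block: Brass block 34 x 50 x 22 mm with three upright steel pins, up to 60 mm high, loose on the plate's far left corner. Bystander, leave it alone. Origin at the centre of its underside
- wax_jar: White jar 38 mm diameter, 36 mm high, green cap, loose on the plate's far right corner. Bystander, leave it alone. Origin at the centre of its underside
- parts_box: Open black box 66 x 66 x 18 mm with an upright clear lid 60 mm high, left on the bench. Bystander, leave it alone. Origin at the centre of its underside
- opposing_cast: Second stone cast, 65 mm across, 21 mm high, right on the bench. Bystander, leave it alone. Origin at the centre of its underside
- mug: Blue mug 82 mm diameter, 85 mm high, far left. Bystander, leave it alone. Origin at the centre of its underside
- red_bottle: White bottle 26 mm diameter, 65 mm high, red cap, right. Bystander, leave it alone. Origin at the centre of its underside
- pen_cup: Clear cup 72 mm diameter, 85 mm high, with instruments up to 140 mm, far right. Bystander, leave it alone. Origin at the centre of its underside
- driver: Red-handled screwdriver 120 mm long lying near left. Bystander, leave it alone. Origin at the centre of its underside
Things that resemble listed ones, but are neither listed nor needed, are in the scene too. Leave any orange look-alike of the table_foot alone.

How it is judged (in metres and radians):
On the way, in this order (a step that is already met when the one before it is completed fails the run):
1. The crown touches the rod, the table standing flat on the plate (contact force between cast and rod above 0.02 N and horizontal distance between crown and rod_axis between 0.004 and 0.009 m and height (world z) of table_foot between 0.01 and 0.018 m and angle between table_foot's own z axis and vertical below 0.06 rad), for 0.1 s.
2. The blue button is pressed down (value of joint lock above 0.004 m), for 0.1 s.
At the end, for the whole second after the job is handed in: The crown is still at the rod (crown axis 4 to 9 mm horizontally from the rod's axis, that is at most 2 mm of gap and 3 mm of bend), the table stands flat and still on the plate, and the button has been released (horizontal distance between crown and rod_axis between 0.004 and 0.009 m and height (world z) of table_foot between 0.01 and 0.018 m and angle between table_foot's own z axis and vertical below 0.06 rad and linear speed of table_foot below 0.01 m/s and value of joint lock below 0.002 m); the robot touches nothing.
It fails at once if The model table is lifted or tipped (more than 4 mm or 0.1 rad) (height (world z) of table_foot above 0.018 m or angle between table_foot's own z axis and vertical above 0.1 rad).
It fails at once if The robot touches the head of the model table or the cast (contact force between any of the arm, the fingers and table_head above 0.3 N).
It fails at once if The robot touches the rod (contact force between any of the arm, the fingers and rod above 0.3 N).
It fails at once if The rod is bent hard (more than 5 N) (contact force between cast and rod above 5 N).
It fails at once if A bystander is moved by more than 15 mm (distance of any of tool_block, wax_jar, parts_box, opposing_cast, mug, red_bottle, pen_cup, driver from where it was at the start of the episode above 0.015 m).
It also fails if it takes over 53 s, if anything falls off the work surface, if the arm or the gripper's body presses on something with over 40 N, if the wrist force passes 120 N, or if a joint passes its speed limit or range.

### The arm

A 6-joint arm with a two-finger parallel gripper is mounted at the origin on the work surface. World frame = base frame: x ahead of the robot, y to its left, z up, the work surface at z = 0. Lengths are in mm, angles in rad, forces in N, time in s.
With the tool pointing down it reaches from about 300 to 775 mm from the base axis. Payload 14.6 kg.
Tool frame: the origin (TCP) lies at the very end of the fingers, on their centre line; the grasp point (between the pads) lies 19 mm behind it; z points along the fingers, y is the line along which they close (so a half turn about z gives the same grasp; the last joint's range is limited). The gripper opens to 94 mm and grips with 3 to 60 N. Pads are 16 mm wide; open, the fingers measure 119 mm over their backs; the gripper's body (75 mm by 177 mm) begins 78 mm behind the grasp point.
Start: joints at [1.1, 0.3, 1.521, -0, 1.321, -0.067], TCP at [216.1, 505.757, 205.446] pointing down, gripper open.
Joint ranges: [-3.03, 3.03], [-0.79, 2.21], [0.23, 2.52], [-1.04, 4.18], [0, 3.07], [-2.55, 2.55]. Speed limits (rad/s): [2.22, 2.22, 2.57, 3.14, 3.14, 3.14].

### API

Orientations are given as [roll, pitch, yaw] about the fixed x, y, z axes, in that order (R = Rz(yaw) Ry(pitch) Rx(roll)).
In Python, from cell import manip gives the robot as it stands.
- The arm moves only by the tool servo_tool, never from a script. Its argument "rows" is a list of rows, each a list of 7 numbers: the turn, a rotation vector about the world's x, y, z in degrees, then the shift along the world's x, y, z in mm, then the closure, from 0 (fully open) to 1 (shut). In form: [[rx, ry, rz, dx, dy, dz, fingers], ...]. A call has 1 to 20 rows; each row shifts and turns the commanded pose from where the row before left it; what a row does not reach is not made up. A row lasts 1/8 s, in which the tool goes at most 62.5 mm and 10.7 degrees, less where a joint would pass 70% of its speed; a pose out of reach is approached as far as the arm can. A call with a gripper value outside its range is refused whole. The fingers move at their own pace and stop on an object; "grip_force" is the grip in N (left out, the last holds). Time passes only in rows, so rows that do not move let the fingers close. It gives the time, the measured TCP pose, the force, the opening and the grip force at its end, in the units of the state.
- manip.read_state(): the state, without advancing time (a new reading comes with each control period).
- manip.camera(name): name is "scene" or "top"; returns the picture (420x560x3 uint8, red, green, blue); there is no depth.
- manip.camera_info(name): a dict with "fx", "fy", "cx", "cy" (pixels), "position" and "rotation" of the camera in the world. Camera axes: x right, y down, z forward; pixel columns grow to the right and rows downward; lengths in mm; the calibration is good to about 2 mm. A picture is of the moment at which its call begins. camera_info takes no time and is no camera call.
- manip.sign_off(): hands the job in; it is judged then, once.
The state is a dict: "clock": time; "joints": joint angles; "qd": joint speeds; "effort": joint torques, N m; "eef_pos": TCP position; "eef_rot": TCP orientation; "wrist_force": force on the tool from outside, world axes, zero at the start; "moment": the same for the moment, N m; "finger_gap": finger opening in mm; "finger_force": force on a finger pad.
Only numpy, scipy, OpenCV 4.12 (cv2) and the standard library are available. Lean on these libraries where they do the work, as an engineer would, in place of code of your own. Each camera call takes 0.05 s, during which the arm holds its last target. There are 200 camera calls.

## Working session

There is one attempt and no reset: what is moved stays moved. The work goes in short steps, Python scripts to look and compute and a tool call to move; the robot and the scene stay as the last step left them, time stands still between calls to the robot, and variables do not carry over. Pictures are saved under pics/ and viewed, at most 12 in all, crops included, and the job is handed in when it is done.

Besides the shell and the picture viewer there is one more tool, called as name(argument=value, ...) on one line, values as JSON. servo_tool: Moves the arm, as the interface text tells. Its arguments: {"type":"object","properties":{"rows":{"type":"array","items":{"type":"array","items":{"type":"number"}}},"grip_force":{"type":"number"}},"required":["rows"]}

```bash
mkdir -p pics; python3 - <<'E'
from cell import manip
import cv2
for n in("scene","top"):
    cv2.imwrite(f"pics/{n}0.png",manip.camera(n)[:,:,::-1]); print(manip.camera_info(n))
print(manip.read_state())
E
```

```text
{'fx': 486.5263111595561, 'fy': 486.5263111595561, 'cx': 282.6040303662934, 'cy': 211.00096069088985, 'position': array([1452.77615914, -769.96612704,  868.23605031]), 'rotation': array([-2.1641778 ,  0.00697866,  0.85489426])}
{'fx': 411.9303669030929, 'fy': 411.9303669030929, 'cx': 282.9200625228279, 'cy': 206.2090914095995, 'position': array([ 321.27122496,  -11.8959753 , 1434.9900881 ]), 'rotation': array([-2.94881283e+00, -1.36891479e-03, -1.59123457e+00])}
{'clock': 0.1, 'joints': array([ 1.10039156e+00,  3.00394610e-01,  1.52151028e+00, -2.74669135e-05,
        1.32071997e+00, -6.65760738e-02]), 'qd': array([-0.00225542, -0.00063431, -0.00082497,  0.00101417,  0.00135922,
        0.00107011]), 'effort': array([ 4.15608783e-04, -5.32637930e+01, -3.53290558e+01,  7.09220278e-02,
        2.35044770e-02, -1.78580291e-05]), 'eef_pos': array([216.00717664, 505.54834306, 204.95824525]), 'eef_rot': array([-3.14056096e+00, -4.21229033e-05,  2.73777075e+00]), 'wrist_force': array([-0.16256633,  0.4243    , -1.37602937]), 'moment': array([ 0.01494829, -0.00760429, -0.06010986]), 'finger_force': 0.0, 'finger_gap': 94.00857305659572}
```

View pics/scene0.png

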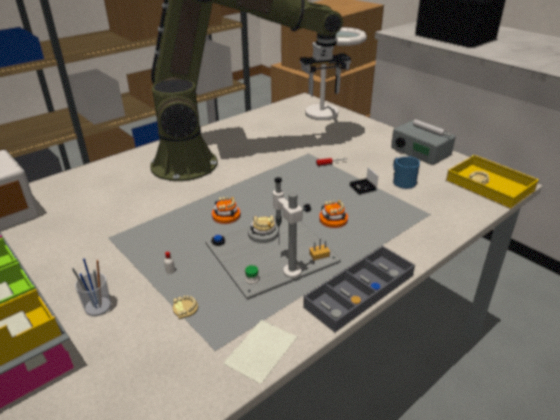

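View pics/top0.png

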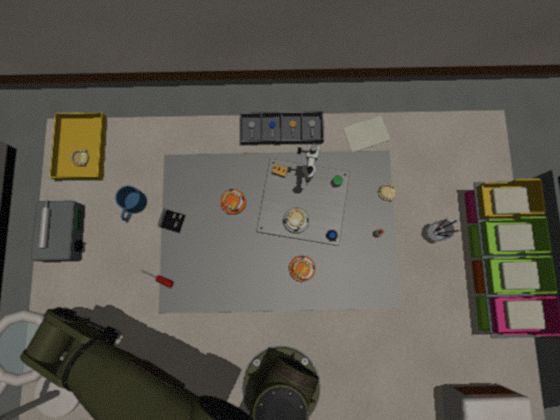

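```bash
cat > h.py <<'E'
from cell import manip
import cv2, numpy as np
from scipy.spatial.transform import Rotation as R
def cam(n):
    i=manip.camera_info(n); return i,R.from_euler('xyz',i['rotation']).as_matrix(),np.array(i['position'])
def ray(n,u,v):
    i,M,p=cam(n); return p,M@np.array([(u-i['cx'])/i['fx'],(v-i['cy'])/i['fy'],1])
def atz(n,u,v,z):
    p,d=ray(n,u,v); return (p+d*(z-p[2])/d[2]).round(1)
def proj(n,X):
    i,M,p=cam(n); c=(np.asarray(X,float)-p)@M; return np.c_[i['fx']*c[...,0]/c[...,2]+i['cx'],i['fy']*c[...,1]/c[...,2]+i['cy']]
def tri(a,b):  # scene px, top px
    (p,d),(q,e)=ray('scene',*a),ray('top',*b)
    s=np.linalg.lstsq(np.c_[d,-e],q-p,rcond=None)[0]; A,B=p+s[0]*d,q+s[1]*e
    return ((A+B)/2).round(1),np.linalg.norm(A-B).round(1)
def crop(n,x,y,w,h,f,out):
    im=np.mean([manip.camera(n) for _ in range(4)],axis=0).astype('uint8')[:,:,::-1]
    cv2.imwrite(out,cv2.resize(im[y:y+h,x:x+w],None,fx=f,fy=f,interpolation=cv2.INTER_CUBIC))
E
python3 -c "
from h import *
crop('top',250,140,110,115,5,'pics/t1.png'); crop('scene',195,165,160,135,5,'pics/s1.png')"
```

```text
(no output)
```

View pics/t1.png

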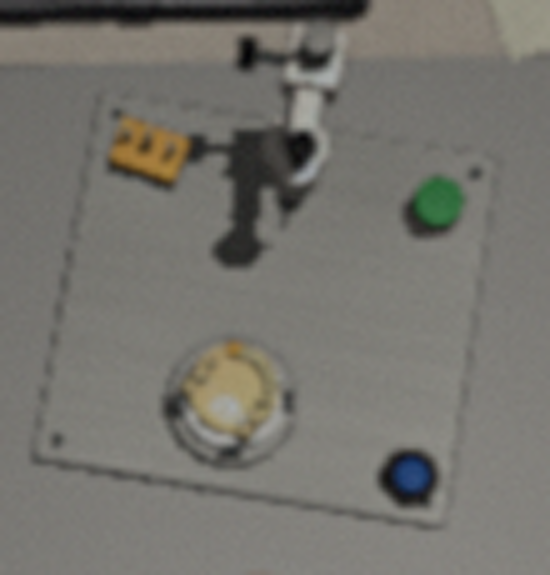

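View pics/s1.png

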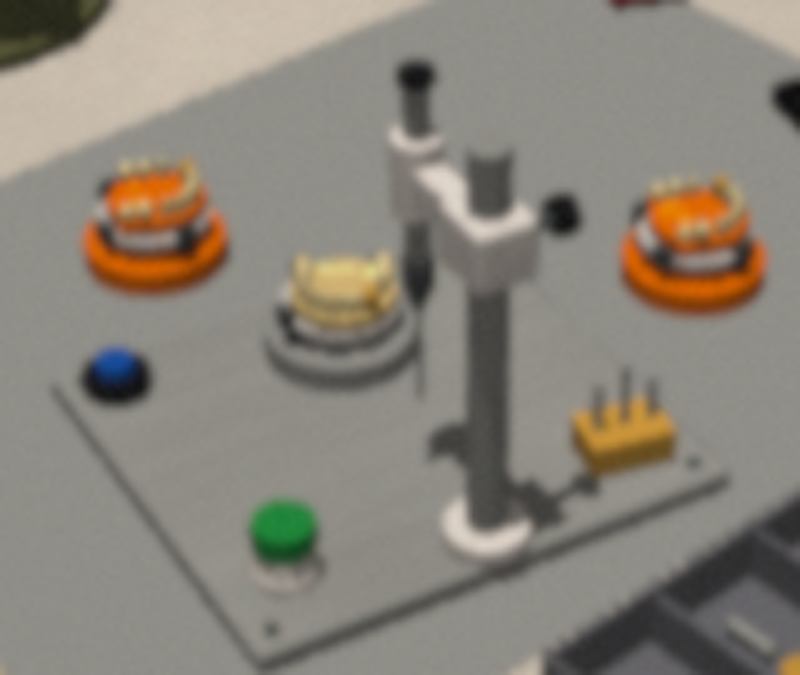

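```bash
cat > fit.py <<'E'
from h import *
from scipy.optimize import least_squares
T=lambda x,y:(250+(x+.5)/5-.5,140+(y+.5)/5-.5)
S=lambda x,y:(195+(x+.5)/5-.5,165+(y+.5)/5-.5)
obs=[('top',T(97,92),(135,145,14)),('top',T(495,160),(135,-145,14)),('top',T(442,525),(-135,-145,14)),('top',T(35,458),(-135,145,14)),
('top',T(410,474),(-105,-115,35)),('scene',S(117,362),(-105,-115,35)),
('scene',S(55,388),(-135,-145,14)),('scene',S(262,660),(135,-145,14)),('scene',S(727,482),(135,145,14)),('scene',S(421,399),(45,0,61))]
def W(p,X):
    c,s=np.cos(p[2]),np.sin(p[2]); X=np.asarray(X,float); return np.array([p[0]+c*X[0]-s*X[1],p[1]+s*X[0]+c*X[1],X[2]])
def res(p):
    r=[]
    for n,uv,X in obs:
        b=p[3:5] if n=='top' else p[5:7]
        r+=list(proj(n,W(p,X)[None])[0]+b-uv)
    return np.r_[r,p[3:]*.5]
if __name__=="__main__":
    f=least_squares(res,[550,-50,0,0,0,0,0]); p=f.x; print(p.round(3)); print(f.fun[:-4].reshape(-1,2).round(2))
    np.save('p.npy',p)
    print('rod',W(p,(45,0,65)),'btn',W(p,(-105,-115,35)))
    bt,bs=p[3:5],p[5:7]
    def tt(a,b): return tri(np.array(S(*a))-bs,np.array(T(*b))-bt)
    print('crown',tt((375,292),(234,350)),atz('top',*(np.array(T(234,350))-bt),68), 'btn',tt((117,362),(410,474)))
    print('foot top',atz('top',*(np.array(T(229.5,402))-bt),28))
    print('foot tri', tt((342,341),(229.5,402)))
E
python3 fit.py
```

```text
[ 6.14846e+02 -9.04600e+01 -1.90000e-01  5.40000e-02 -6.15000e-01
 -3.51000e-01  1.63300e+00]
[[ 0.18 -0.23]
 [ 0.47 -0.7 ]
 [ 0.28  0.76]
 [-1.    0.09]
 [ 0.06  0.23]
 [-0.11  0.36]
 [-0.87 -1.21]
 [-0.33  0.89]
 [ 1.28 -1.36]
 [ 0.12  0.91]]
rod [659.03949879 -98.94008807  65.        ] btn [ 490.05636241 -183.61416685   35.        ]
crown (array([573.6, -62.6,  72.3]), np.float64(3.7)) [573.3 -64.2  68. ] btn (array([ 490.6, -183.4,   36.5]), np.float64(0.2))
foot top [544.2 -61.7  28. ]
foot tri (array([544.9, -62.3,  22.1]), np.float64(0.9))
```

```bash
python3 - <<'E'
from fit import *
p=np.load('p.npy')
print('orange',atz('top',302.5,268.5,25))
for X in [(573.5,-63.5,65),(573.5,-63.5,70)]: print('crown scene crop',(proj('scene',np.array([X]))[0]+p[5:7]-[195,165])*5, 'top',(proj('top',np.array([X]))[0]+p[3:5]-[250,140])*5)
rod=np.array([659,-99]);cr=np.array([573.5,-63.5]);C=np.array([544.4,-62])
d=rod-cr;L=np.linalg.norm(d);d/=L;print(L,d,np.degrees(np.arctan2(d[1],d[0])))
print('contact tcp',C-43.2*d,'end',C-43.2*d+(L-6)*d)
E
```

```text
orange [380.1 -81.4  25. ]
crown scene crop [368.69979162 301.36588653] top [230.75247407 348.58949631]
crown scene crop [368.50153422 294.19162829] top [230.99550767 347.24117823]
92.57699498255492 [ 0.92355558 -0.3834646 ] -22.54845354399613
contact tcp [504.50239908 -45.43432944] end [584.46106562 -78.63354187]
```

servo_tool(rows=[[0, 0, 0.6, 17.2, -34.1, 0, 0.4], [0, 0, 0, 17.2, -34.1, 0, 0.4], [0, 0, 0, 17.2, -34.1, 0, 0.4], [0, 0, 0, 17.2, -34.1, 0, 0.4], [0, 0, 0, 17.2, -34.1, 0, 0.4], [0, 0, 0, 17.2, -34.1, 0, 0.4], [0, 0, 0, 17.2, -34.1, 0, 0.4], [0, 0, 0, 17.2, -34.1, 0, 0.4], [0, 0, 0, 17.2, -34.1, 0, 0.4], [0, 0, 0, 17.2, -34.1, 0, 0.4], [0, 0, 0, 17.2, -34.1, 0, 0.4], [0, 0, 0, 17.2, -34.1, 0, 0.4], [0, 0, 0, 17.2, -34.1, 0, 0.4], [0, 0, 0, 17.2, -34.1, 0, 0.4], [0, 0, 0, 17.2, -34.1, 0, 0.4], [0, 0, 0, 17.2, -34.1, 0, 0.4], [0, 0, 0, 0, 0, 0, 0.4], [0, 0, 0, 0, 0, 0, 0.4], [0, 0, 0, 0, 0, 0, 0.4]], grip_force=30)

```text
clock: 2.88
eef_pos: [491.1, -39.1, 205.6]
eef_rot: [3.141, 0.0, 2.749]
wrist_force: [-0.4, 1.0, -1.2]
finger_gap: 56.5
finger_force: 0.0
```

servo_tool(rows=[[0, 0, 0, -0.5, -0.5, -30, 0.4], [0, 0, 0, 0, 0, -30, 0.4], [0, 0, 0, 0, 0, -30, 0.4], [0, 0, 0, 0, 0, -30, 0.4], [0, 0, 0, 0, 0, -30, 0.4], [0, 0, 0, 0, 0, -20, 0.4], [0, 0, 0, 0, 0, -15.5, 0.4], [0, 0, 0, 0, 0, 0, 0.4], [0, 0, 0, 0, 0, 0, 0.4], [0, 0, 0, 0, 0, 0, 0.4]])

```text
clock: 4.12
eef_pos: [491.2, -40.4, 20.7]
eef_rot: [3.141, 0.001, 2.748]
wrist_force: [-1.0, 0.1, -0.5]
finger_gap: 56.1
finger_force: 0.0
```

```bash
python3 -c "
from h import *
crop('scene',195,150,150,130,5,'pics/s2.png')
for _ in range(4):
    manip.camera('top'); print(manip.read_state()['wrist_force'].round(2))"
```

```text
[-0.17 -0.62  0.5 ]
[ 0.41 -0.95  0.12]
[-0.16  0.98 -0.22]
[ 0.06 -0.58 -0.22]
```

View pics/s2.png

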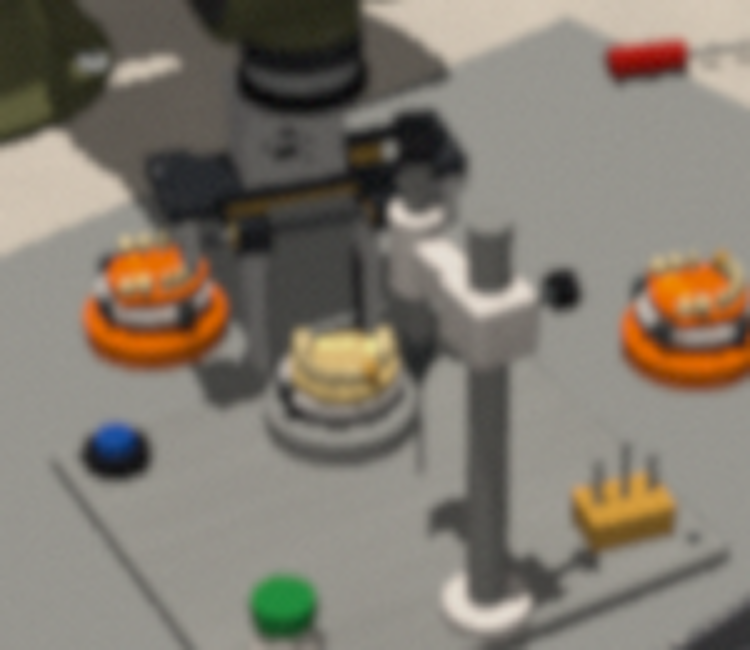

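servo_tool(rows=[[0, 0, 0, 3.8, -1.58, 0, 0.4], [0, 0, 0, 3.8, -1.58, 0, 0.4], [0, 0, 0, 3.8, -1.58, 0, 0.4], [0, 0, 0, 3.8, -1.58, 0, 0.4], [0, 0, 0, 3.8, -1.58, 0, 0.4], [0, 0, 0, 3.8, -1.58, 0, 0.4], [0, 0, 0, 3.8, -1.58, 0, 0.4], [0, 0, 0, 3.8, -1.58, 0, 0.4]])

```text
clock: 5.52
eef_pos: [520.3, -52.7, 19.7]
eef_rot: [-3.141, -0.003, 2.748]
wrist_force: [-7.7, 2.7, 5.1]
finger_gap: 56.3
finger_force: 3.9
```

servo_tool(rows=[[0, 0, 0, 3.8, -1.58, 0, 0.4], [0, 0, 0, 3.8, -1.58, 0, 0.4], [0, 0, 0, 3.8, -1.58, 0, 0.4], [0, 0, 0, 3.8, -1.58, 0, 0.4], [0, 0, 0, 3.8, -1.58, 0, 0.4], [0, 0, 0, 3.8, -1.58, 0, 0.4], [0, 0, 0, 3.8, -1.58, 0, 0.4], [0, 0, 0, 3.8, -1.58, 0, 0.4], [0, 0, 0, 3.8, -1.58, 0, 0.4], [0, 0, 0, 3.8, -1.58, 0, 0.4], [0, 0, 0, 1.9, -0.8, 0, 0.4], [0, 0, 0, 1.9, -0.8, 0, 0.4]])

```text
clock: 7.02
eef_pos: [562.1, -70.0, 19.6]
eef_rot: [-3.141, -0.003, 2.748]
wrist_force: [-7.3, 3.6, 5.4]
finger_gap: 56.2
finger_force: 4.0
```

```bash
python3 -c "
from h import *
crop('scene',205,165,100,75,8,'pics/s3.png'); cv2.imwrite('pics/top3.png',manip.camera('top')[:,:,::-1])
F=[]
for _ in range(12):
    manip.camera('top'); F.append(manip.read_state()['wrist_force'])
print(np.mean(F,0),np.std(F,0),manip.read_state()['eef_pos'])"
```

```text
[-5.75863672  2.42260106  3.41288649] [0.50486445 0.48907542 0.42724571] [562.28648851 -70.10180107  19.68193977]
```

View pics/s3.png

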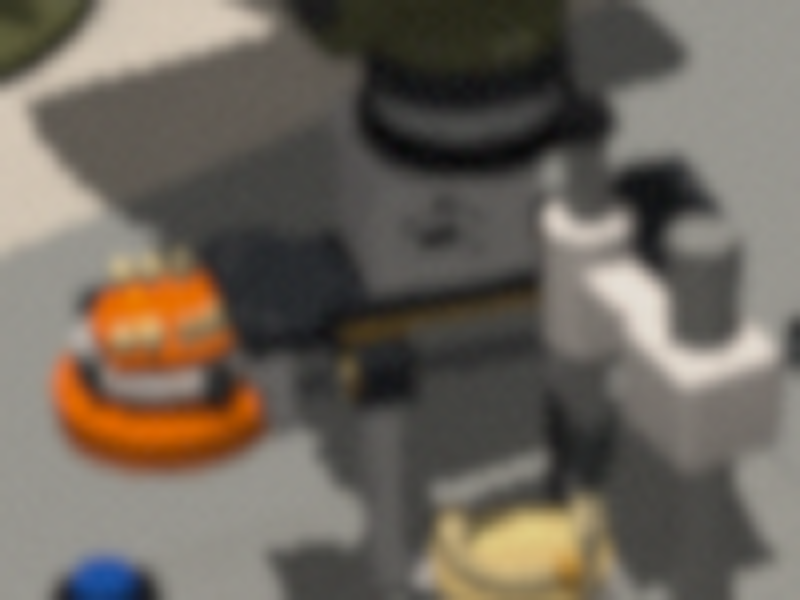

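```bash
python3 -c "
from h import *
crop('scene',225,200,80,60,10,'pics/s4.png')"
```

```text
(no output)
```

View pics/s4.png

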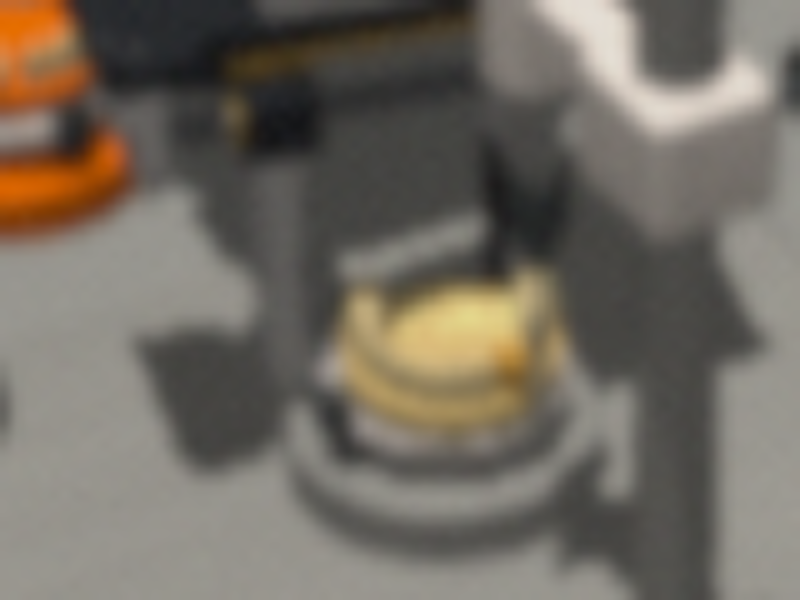

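```bash
python3 - <<'E'
from fit import *
p=np.load('p.npy');d=np.array([.9236,-.3835,0]);C=np.array([544.4,-62,20]);cr=np.array([573.5,-63.5,68])
for s in (55,60,65,70): print(s,(proj('scene',(C+s*d)[None])-proj('scene',C[None]))[0].round(2),'crown crop',((proj('scene',(cr+s*d)[None])[0]+p[5:7]-[225,200])*10).round(0))
print('rod z65,61',((proj('scene',np.array([[659,-99,65],[659,-99,61.]]))+p[5:7]-[225,200])*10).round(0))
print('tip to rod along d', (np.array([659,-99])-[562.3,-70.1])@d[:2], np.cross(d[:2],np.array([659,-99])-[562.3,-70.1]))
E
```

```text
55 [ 5.52 10.86] crown crop [496. 354.]
60 [ 6.04 11.88] crown crop [502. 364.]
65 [ 6.57 12.91] crown crop [507. 374.]
70 [ 7.09 13.94] crown crop [513. 385.]
rod z65,61 [[539. 441.]
 [539. 453.]]
tip to rod along d 100.39527000000004 10.392410000000012<stdin>:5: DeprecationWarning: Arrays of 2-dimensional vectors are deprecated. Use arrays of 3-dimensional vectors instead. (deprecated in NumPy 2.0)
```

servo_tool(rows=[[0, 0, 0, 0.55, -0.23, 0, 0.4], [0, 0, 0, 0.55, -0.23, 0, 0.4], [0, 0, 0, 0.55, -0.23, 0, 0.4], [0, 0, 0, 0.55, -0.23, 0, 0.4], [0, 0, 0, 0.55, -0.23, 0, 0.4], [0, 0, 0, 0.55, -0.23, 0, 0.4]])

```text
clock: 8.82
eef_pos: [565.4, -71.4, 19.7]
eef_rot: [-3.141, -0.003, 2.748]
wrist_force: [-7.4, 3.3, 5.3]
finger_gap: 56.3
finger_force: 3.9
```

servo_tool(rows=[[0, 0, 0, 0.55, -0.23, 0, 0.4], [0, 0, 0, 0.55, -0.23, 0, 0.4], [0, 0, 0, 0.55, -0.23, 0, 0.4], [0, 0, 0, 0.55, -0.23, 0, 0.4]])

```text
clock: 9.32
eef_pos: [567.6, -72.3, 19.7]
eef_rot: [-3.141, -0.003, 2.748]
wrist_force: [-7.8, 2.1, 5.4]
finger_gap: 56.6
finger_force: 3.9
```

servo_tool(rows=[[0, 0, 0, 0.55, -0.23, 0, 0.4], [0, 0, 0, 0.55, -0.23, 0, 0.4], [0, 0, 0, 0.55, -0.23, 0, 0.4], [0, 0, 0, 0.55, -0.23, 0, 0.4]])

```text
clock: 9.82
eef_pos: [569.8, -73.2, 19.7]
eef_rot: [-3.141, -0.003, 2.748]
wrist_force: [-7.4, 3.4, 4.9]
finger_gap: 56.4
finger_force: 3.9
```

```bash
cat > f.py <<'E'
from h import *
F=[]
for _ in range(9):
    manip.camera('scene'); F.append(manip.read_state()['wrist_force'])
s=manip.read_state()
print(np.mean(F,0).round(2),'along',(np.mean(F,0)@[-.9236,.3835,0]).round(2),s['eef_pos'],s['clock'],'eff',s['effort'][:3].round(2))
E
python3 f.py
```

```text
[-7.16  2.76  4.57] along 7.67 [569.83872489 -73.25502394  19.70472802] 10.275 eff [ -1.18 -60.17 -31.22]
```

servo_tool(rows=[[0, 0, 0, 0.55, -0.23, 0, 0.4], [0, 0, 0, 0.55, -0.23, 0, 0.4], [0, 0, 0, 0.55, -0.23, 0, 0.4], [0, 0, 0, 0.55, -0.23, 0, 0.4]])

```text
clock: 10.78
eef_pos: [572.0, -74.1, 19.7]
eef_rot: [-3.141, -0.003, 2.748]
wrist_force: [-7.1, 3.2, 5.4]
finger_gap: 56.1
finger_force: 3.9
```

servo_tool(rows=[[0, 0, 0, 0.55, -0.23, 0, 0.4], [0, 0, 0, 0.55, -0.23, 0, 0.4], [0, 0, 0, 0.55, -0.23, 0, 0.4]])

```text
clock: 11.15
eef_pos: [573.6, -74.8, 19.7]
eef_rot: [-3.141, -0.003, 2.748]
wrist_force: [-7.3, 3.2, 4.7]
finger_gap: 56.3
finger_force: 3.9
```

Now 1.2 mm per call (2 rows).

servo_tool(rows=[[0, 0, 0, 0.55, -0.23, 0, 0.4], [0, 0, 0, 0.55, -0.23, 0, 0.4]])

```text
clock: 11.4
eef_pos: [574.8, -75.3, 19.7]
eef_rot: [-3.141, -0.003, 2.748]
wrist_force: [-7.6, 2.5, 4.6]
finger_gap: 56.1
finger_force: 3.9
```

servo_tool(rows=[[0, 0, 0, 0.55, -0.23, 0, 0.4], [0, 0, 0, 0.55, -0.23, 0, 0.4]])

```text
clock: 11.65
eef_pos: [575.8, -75.8, 19.7]
eef_rot: [-3.141, -0.003, 2.748]
wrist_force: [-7.6, 3.4, 5.3]
finger_gap: 56.5
finger_force: 3.9
```

servo_tool(rows=[[0, 0, 0, 0.55, -0.23, 0, 0.4], [0, 0, 0, 0.55, -0.23, 0, 0.4]])

```text
clock: 11.9
eef_pos: [577.0, -76.2, 19.7]
eef_rot: [-3.141, -0.003, 2.748]
wrist_force: [-7.1, 2.4, 5.0]
finger_gap: 56.2
finger_force: 3.9
```

servo_tool(rows=[[0, 0, 0, 0.55, -0.23, 0, 0.4]])

```text
clock: 12.02
eef_pos: [577.5, -76.4, 19.7]
eef_rot: [-3.141, -0.003, 2.748]
wrist_force: [-8.1, 3.2, 4.6]
finger_gap: 56.3
finger_force: 3.9
```

```bash
python3 -c "
from h import *
crop('scene',240,200,75,56,10,'pics/s5.png');s=manip.read_state();print(s['finger_force'],s['eef_pos'])"
```

```text
3.695325392136155 [577.51892112 -76.4437311   19.66470361]
```

View pics/s5.png

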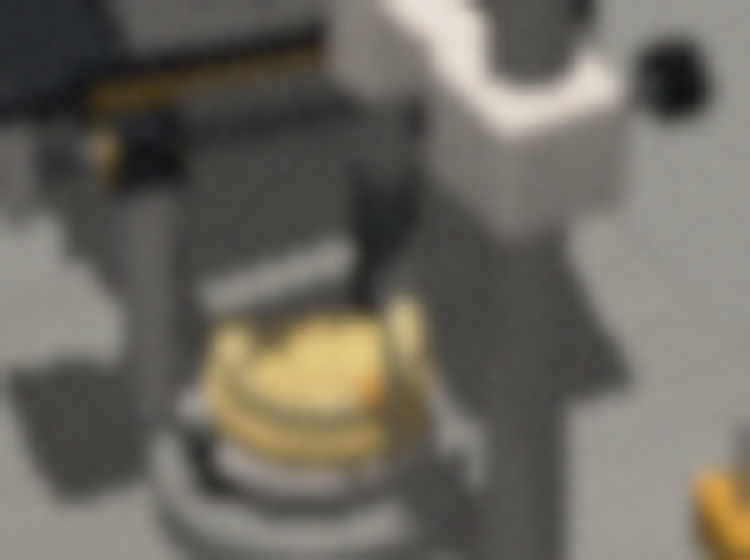

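servo_tool(rows=[[0, 0, 0, 0.55, -0.23, 0, 0.4], [0, 0, 0, 0.55, -0.23, 0, 0.4]])

```text
clock: 12.48
eef_pos: [578.6, -76.9, 19.7]
eef_rot: [-3.141, -0.003, 2.748]
wrist_force: [-6.9, 3.5, 4.8]
finger_gap: 56.5
finger_force: 3.9
```

servo_tool(rows=[[0, 0, 0, 0.55, -0.23, 0, 0.4], [0, 0, 0, 0.55, -0.23, 0, 0.4]])

```text
clock: 12.72
eef_pos: [579.7, -77.3, 19.7]
eef_rot: [-3.141, -0.003, 2.748]
wrist_force: [-8.2, 3.9, 5.2]
finger_gap: 56.4
finger_force: 3.9
```

servo_tool(rows=[[0, 0, 0, 0.55, -0.23, 0, 0.4], [0, 0, 0, 0.55, -0.23, 0, 0.4]])

```text
clock: 12.98
eef_pos: [580.8, -77.8, 19.7]
eef_rot: [-3.141, -0.003, 2.748]
wrist_force: [-8.0, 4.2, 4.5]
finger_gap: 56.7
finger_force: 3.9
```

```bash
python3 f.py; python3 -c "
from h import *
print(manip.read_state()['finger_force'],manip.read_state()['moment'])"
```

```text
[-7.05  3.03  4.79] along 7.67 [580.86283401 -77.84687684  19.70353126] 13.425 eff [ -1.18 -61.51 -31.51]
3.687805517110121 [5.57484257e-01 1.35891334e+00 7.20372928e-04]
```

Hold force is identical to before (7.67 N): no contact yet. Continue.

servo_tool(rows=[[0, 0, 0, 0.55, -0.23, 0, 0.4], [0, 0, 0, 0.55, -0.23, 0, 0.4]])

```text
clock: 13.68
eef_pos: [581.9, -78.3, 19.7]
eef_rot: [-3.141, -0.003, 2.748]
wrist_force: [-7.9, 2.9, 5.9]
finger_gap: 56.5
finger_force: 3.9
```

```bash
sed -i 's/range(9)/range(4)/; s/^print(/print(s["finger_force"],/' f.py; python3 f.py
```

```text
3.6927290287298575 [-7.08  2.86  4.4 ] along 7.64 [581.95778373 -78.29533904  19.68073789] 13.875 eff [ -1.18 -61.62 -31.54]
```

servo_tool(rows=[[0, 0, 0, 0.55, -0.23, 0, 0.4], [0, 0, 0, 0.55, -0.23, 0, 0.4]])

```text
clock: 14.12
eef_pos: [583.0, -78.7, 19.7]
eef_rot: [-3.141, -0.003, 2.748]
wrist_force: [-7.3, 4.1, 5.7]
finger_gap: 56.4
finger_force: 3.9
```

```bash
python3 f.py
```

```text
3.6942047123525157 [-6.88  2.21  4.52] along 7.2 [583.05202113 -78.7507388   19.68176427] 14.325 eff [ -1.19 -61.76 -31.57]
```

servo_tool(rows=[[0, 0, 0, 0.55, -0.23, 0, 0.4], [0, 0, 0, 0.55, -0.23, 0, 0.4]])

```text
clock: 14.58
eef_pos: [584.1, -79.2, 19.7]
eef_rot: [-3.141, -0.003, 2.748]
wrist_force: [-7.9, 2.9, 5.0]
finger_gap: 56.3
finger_force: 3.9
```

```bash
python3 f.py;python3 -c "
from h import *
crop('scene',250,205,60,45,13,'pics/s6.png')"
```

```text
3.694534816835784 [-7.07  3.15  4.65] along 7.74 [584.13686976 -79.19476145  19.68924386] 14.775 eff [ -1.19 -61.89 -31.6 ]
```

View pics/s6.png

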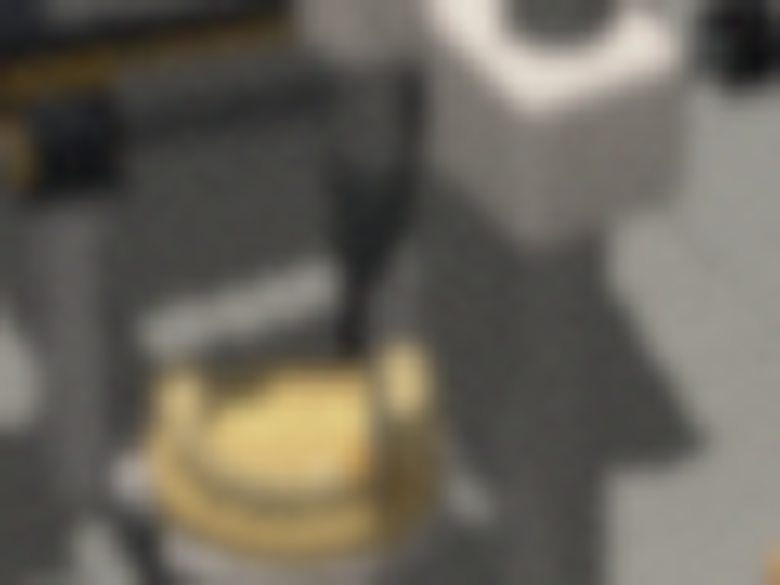

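servo_tool(rows=[[0, 0, 0, 0.55, -0.23, 0, 0.4], [0, 0, 0, 0.55, -0.23, 0, 0.4]])

```text
clock: 15.22
eef_pos: [585.2, -79.6, 19.7]
eef_rot: [-3.141, -0.003, 2.748]
wrist_force: [-7.0, 3.3, 5.2]
finger_gap: 56.4
finger_force: 3.9
```

```bash
python3 f.py
```

```text
3.6941407310595054 [-6.92  3.08  4.75] along 7.57 [585.2541748  -79.67217562  19.68979456] 15.425 eff [ -1.19 -62.03 -31.63]
```

servo_tool(rows=[[0, 0, 0, 0.55, -0.23, 0, 0.4], [0, 0, 0, 0.55, -0.23, 0, 0.4]])

```text
clock: 15.68
eef_pos: [586.2, -80.0, 19.7]
eef_rot: [-3.141, -0.003, 2.748]
wrist_force: [-8.6, 3.3, 5.9]
finger_gap: 56.2
finger_force: 4.5
```

```bash
python3 f.py
```

```text
4.234440372534891 [-8.43  3.7   5.77] along 9.2 [586.21155543 -80.0414063   19.67413873] 15.875 eff [ -1.35 -61.88 -32.06]
```

servo_tool(rows=[[0, 0, 0, -0.9, 0.4, 0, 0.4], [0, 0, 0, -1.85, 0.8, 0, 0.4], [0, 0, 0, -3.7, 1.5, 0, 0.4], [0, 0, 0, -3.7, 1.5, 0, 0.4], [0, 0, 0, -3.7, 1.5, 0, 0.4], [0, 0, 0, -3.7, 1.5, 0, 0.4], [0, 0, 0, -3, 1.2, 10, 0.4], [0, 0, 0, -3, 1.2, 25, 0.4], [0, 0, 0, 0, 0, 30, 0.4], [0, 0, 0, 0, 0, 30, 0.7], [0, 0, 0, 0, 0, 0, 1]])

```text
clock: 17.25
eef_pos: [564.7, -71.1, 117.8]
eef_rot: [3.141, 0.005, 2.748]
wrist_force: [0.6, -0.3, -0.1]
finger_gap: 39.6
finger_force: 0.0
```

```bash
python3 f.py
```

```text
0.0 [ 0.3   0.1  -0.03] along -0.24 [563.14209981 -70.81452956 114.03098841] 17.45 eff [ 2.000e-02 -5.853e+01 -3.288e+01]
```

servo_tool(rows=[[0, 0, 0, -12.1, -18.8, 0, 1], [0, 0, 0, -12.1, -18.8, 0, 1], [0, 0, 0, -12.1, -18.8, 0, 1], [0, 0, 0, -12.1, -18.8, 0, 1], [0, 0, 0, -12.1, -18.8, 0, 1], [0, 0, 0, -12.1, -18.8, 0, 1], [0, 0, 0, 0, 0, -20, 1], [0, 0, 0, 0, 0, -25, 1], [0, 0, 0, 0, 0, -20, 1], [0, 0, 0, 0, 0, 0, 1], [0, 0, 0, 0, 0, 0, 1], [0, 0, 0, 0, 0, 0, 1]])

```text
clock: 18.95
eef_pos: [491.3, -184.0, 50.8]
eef_rot: [-3.142, 0.001, 2.748]
wrist_force: [-0.9, 0.3, 0.1]
finger_gap: 0.2
finger_force: 0.0
```

```bash
python3 f.py;python3 -c "
from h import *
crop('scene',205,180,90,68,8,'pics/s7.png')"
```

```text
0.0 [-0.45 -0.14 -0.16] along 0.36 [ 491.15760417 -183.76996893   50.30476044] 19.15 eff [-5.000e-02 -5.408e+01 -2.887e+01]
```

View pics/s7.png

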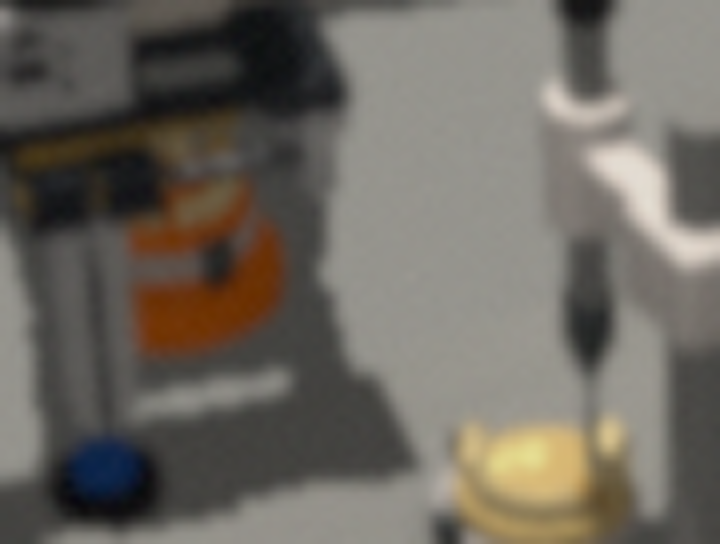

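servo_tool(rows=[[0, 0, 0, -0.5, 0, -6, 1], [0, 0, 0, 0, 0, -6, 1], [0, 0, 0, 0, 0, -3, 1], [0, 0, 0, 0, 0, -2, 1], [0, 0, 0, 0, 0, -1.5, 1], [0, 0, 0, 0, 0, 0, 1]])

```text
clock: 20.1
eef_pos: [490.5, -183.7, 31.5]
eef_rot: [3.142, -0.0, 2.748]
wrist_force: [-2.6, 0.4, 3.9]
finger_gap: 0.3
finger_force: 1.6
```

```bash
python3 f.py
```

```text
1.5418234748358373 [-2.34  0.71  3.09] along 2.44 [ 490.5671568  -183.693038     31.56802351] 20.3 eff [-5.000e-02 -5.349e+01 -2.838e+01]
```

servo_tool(rows=[[0, 0, 0, 0, 0, -1, 1], [0, 0, 0, 0, 0, -1, 1], [0, 0, 0, 0, 0, -0.5, 1], [0, 0, 0, 0, 0, 0, 1]])

```text
clock: 20.8
eef_pos: [490.7, -183.8, 30.0]
eef_rot: [-3.142, 0.001, 2.748]
wrist_force: [-7.4, 4.0, 17.2]
finger_gap: 0.4
finger_force: 8.8
```

```bash
python3 f.py
```

```text
8.752314378507435 [-8.46  3.58 17.39] along 9.18 [ 490.75222242 -183.77701563   29.95813044] 21.0 eff [ -0.18 -47.12 -26.7 ]
```

Hard stop at z = 30.0 with 17 N: the button is fully down. Release and go clear.

servo_tool(rows=[[0, 0, 0, 0, 0, 2, 1], [0, 0, 0, 0, 0, 5, 1], [0, 0, 0, 0, 0, 20, 1], [0, 0, 0, 0, 0, 30, 1], [0, 0, 0, 0, 0, 30, 1], [0, 0, 0, -20, 0, 20, 1], [0, 0, 0, -20, 0, 0, 1], [0, 0, 0, 0, 0, 0, 1], [0, 0, 0, 0, 0, 0, 1], [0, 0, 0, 0, 0, 0, 1]])

```text
clock: 22.25
eef_pos: [451.0, -183.7, 135.7]
eef_rot: [3.142, -0.0, 2.749]
wrist_force: [-0.4, -0.3, -0.4]
finger_gap: 0.4
finger_force: 0.0
```

```bash
python3 f.py;python3 -c "
from h import *
crop('scene',205,180,110,83,7,'pics/s8.png')"
```

```text
0.0 [ 0.24 -0.15  0.23] along -0.28 [ 450.67802388 -183.65691678  135.74835662] 22.45 eff [ 2.000e-02 -4.615e+01 -3.228e+01]
```

View pics/s8.png

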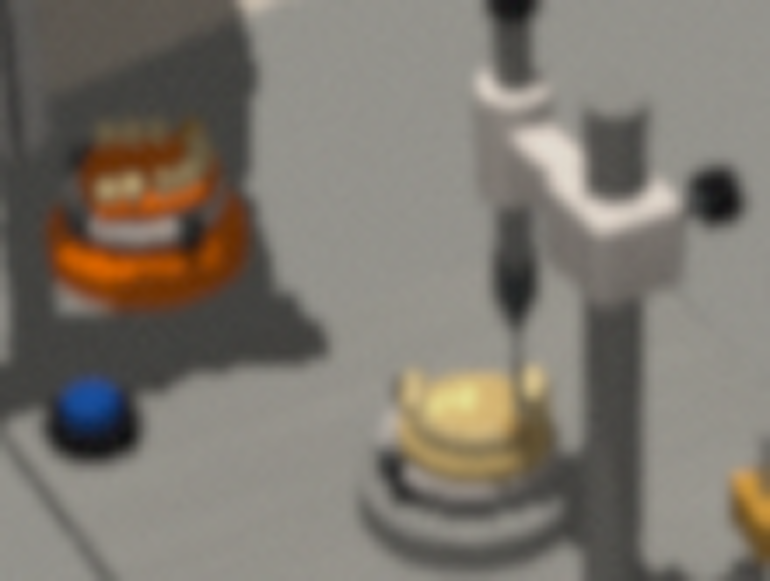

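The picture shows the table at the rod, with the rod at pixel (520, 400) of the crop. The button is up at (90, 405), and the robot is clear of everything.

```bash
python3 -c "
from cell import manip
print(manip.sign_off())"
```

```text
the job is handed in; nothing more can be done
None
```

The job is handed in at about 22 s: the crown was pushed up to the rod (force rise of 1.2 to 1.5 N, so a bend of roughly 1.1 to 1.4 mm), the button was pressed to its stop and released, and the robot was left clear; the hand-in gave no verdict.

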